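Set the belt sander's speed wheel to the orange stage

ROBOT

A 6-joint arm with a two-finger parallel gripper is mounted at the origin on the work surface. World frame = base frame: x ahead of the robot, y to its left, z up, the work surface at z = 0. Lengths are in m, angles in rad, forces in N, time in s.
With the tool pointing down it reaches from about 0.325 to 0.775 m from the base axis. Payload 9.3 kg.
Tool frame: the origin (TCP) lies midway between the tips of the shut fingers; the grasp point (between the pads) lies 19 mm behind it; z points along the fingers, y is the line along which they close (so a half turn about z gives the same grasp; the last joint's range is limited). The gripper opens to 85 mm and grips with 20 to 120 N. Pads are 22 mm wide; open, the fingers measure 114 mm over their backs; the gripper's body (76 mm by 85 mm) begins 54 mm behind the grasp point. The pads swing forward as they close: fully open they stand 13 mm farther back than shut.
Start: joints at [1.025, 0.259, 0.021, 1.334, 0, 1.418], TCP at [0.211, 0.508, 0.231] pointing down, gripper open.
Joint ranges: [-3.04, 3.04], [-0.91, 1.82], [-1.04, 1.36], [-1.92, 1.95], [-1.52, 1.45], [-3.14, 3.14]. Speed limits (rad/s): [2.22, 2.22, 2.79, 3.14, 3.14, 3.14].

INTERFACE

Orientations are given as a 3x3 rotation matrix whose columns are the frame's x, y, z axes.
In Python, from cell import env gives the robot as it stands.
- The arm moves only by the shell command python3 -m jog 'ROWS'. ROWS is JSON, a list of rows, each an object with "offset": the shift along the tool's x, y, z normalised to -1 to 1, where 1 is 1000 mm, a list of three; "rot": the turn, a rotation vector about the tool's x, y, z normalised to -1 to 1, where 1 is 45 degrees, a list of three; "hand": the opening, from 0 (shut) to 1 (fully open). In form: [{"offset": [x, y, z], "rot": [rx, ry, rz], "hand": hand}, ...]. A call has 1 to 10 rows; each row is the pose to reach, as a shift and turn from the pose commanded when the call began, along the tool's axes at that moment; what a row does not reach only later rows make up. A row lasts 1/10 s, in which the tool goes at most 50 mm and 8.59 degrees, less where a joint would pass 70% of its speed; a pose out of reach is approached as far as the arm can. A call with a number of a shift or a turn outside -1 to 1 is refused whole. A call with a gripper value outside its range is refused whole. The fingers move at their own pace and stop on an object; the grip force is fixed at half the most. Time passes only in rows, so rows that repeat a pose let the fingers close. It gives the time, the measured TCP pose, the force, the opening and the grip force at its end, in the units of the state.
- env.sense(): the state, without advancing time (a new reading comes with each control period).
- env.capture(name): name is "side" or "top"; returns the picture (384x512x3 uint8, red, green, blue); there is no depth.
- env.camera_info(name): a dict with "camera_matrix" (3x3 intrinsics, pixels), "D" ([k1, k2, p1, p2, k3] as OpenCV has them; the pictures are not rectified), "origin" and "orientation" of the camera in the world. Camera axes: x right, y up, looking along -z (the intrinsics and any distortion apply to the point x, -y, -z); pixel columns grow to the right and rows downward; lengths in m; the calibration is good to about 2 mm. A picture is of the moment at which its call begins. camera_info takes no time and is no camera call.
- env.sign_off(): hands the job in; it is judged then, once.
Trained networks look in the newest picture that a camera, given by its name, has taken for a name from the list of things; names that differ only in an ending like _2 or _b are one class to them, and where a whole thing is asked for, a point or a joint stands for the part that bears it (a point fixed in the world has none). Each returns a list of dicts, best first, with "conf" (0 to 1); they miss things now and then, are a little off and sometimes report something else, mostly with a low value. They report only what shows in the picture. A call takes as long as a camera call.
- env.regions_of(camera, query): "region" (384x512 bool, what is visible of it) and "bbox" ([left, top, right, bottom] in pixels, round what is visible of it).
The state is a dict: "clock": time; "joint_positions": joint angles; "dq": joint speeds; "joint_torque": joint torques, N m; "tcp_pos": TCP position; "eef_rot": TCP orientation; "force": force on the tool from outside, world axes, zero at the start; "wrist_torque": the same for the moment, N m; "finger_gap": finger opening in m; "grasp_force": force on a finger pad.
Only numpy, scipy, OpenCV 4.12 (cv2) and the standard library are available. Lean on these libraries where they do the work, as an engineer would, in place of code of your own. Each camera call takes 0.05 s, during which the arm holds its last target. There are 200 camera calls.

TASK

Set the belt sander to its orange speed stage: with a fingertip, flick the edge of the speed thumbwheel on top of the housing forward, towards the nose, click by click, until the orange mark stands at the arrows on the housing with the wheel at rest in that click. Leave the sander standing where it is, without lifting, tipping or shoving it, leave the other things on the desk as they lie, and finish clear of everything.

Things in the scene. Friction and masses are not known exactly. Their poses are not given: they have to be found in the camera images.
- sander: red cordless belt sander with black grips, standing loose on its belt; 2.6 kg, 320 mm long with the battery at its tail, 96 wide. Origin on the desk under the middle of the belt; x points to the nose (round black front knob at x = 86, 130 high), z up; rear handle (135 high) and battery at -x. Pushed sideways it slides at about 10 N or more.
- wheel_top (a point): topmost point of the speed thumbwheel's rim, mid-width; fixed to the housing at (4, 0, 142) mm in the sander's frame. The wheel is a black knurled rubbery disc on edge (friction about 1), radius 20 mm, 13 wide, its axle level and across the sander; it stands 8 mm proud of a flat grey bezel (66 long, 42 wide) with a dark arrow each side pointing at the wheel's top line.
- speed_wheel (a joint): turn of the thumbwheel, rad; grows as its top runs towards the nose (sander +x). A click every 0.6 (12 mm of rim): stages 1 to 6 at 0, 0.6 ... 3.0, a stop just beyond each end. White bars, growing longer, mark the stages; stage 5 (2.4) is orange across the full width. Starts at stage 1, 2 or 3. Let go between clicks it springs into the nearer; 2 N along the rim takes it out of one.
- orange_mark (a point): middle of the orange mark on the rim; turns with the wheel and is hidden inside the housing while far from the top. At the arrows it is at the top of the wheel.
- battery_a: red and black slide-on battery pack, 112 x 76 x 64, standing on its dark foot beside the sander, on the side away from the robot (mm); origin at the middle of its underside. Not part of the job.
- battery_b: a second, equal battery pack, apart on the desk (mm); origin at the middle of its underside. Not part of the job.
- tape_measure: yellow tape measure, 70 x 36 x 66, standing on edge beside the sander, on the side towards the robot (mm); origin at the middle of its underside. Not part of the job.
- pencil: flat red carpenter's pencil, 170 x 15 x 8, lying beside the sander, on the side towards the robot (mm); origin at the middle of its underside. Not part of the job.
- sanding_block: hand sanding block, cork with a wooden back, 125 x 70 x 40 (mm); origin at the middle of its underside. Not part of the job.
- mug: white mug, 80 across, 92 high (mm); origin at the middle of its underside. Not part of the job.
- bit_case: black screwdriver bit case with a clear lid, 120 x 75 x 36 (mm); origin at the middle of its underside. Not part of the job.

How it is judged:
By the outcome, as a careful person would: the job done as asked, in the order asked, and still so for the second after the job is handed in, with the robot touching nothing.
It also fails if it takes over 48 s, if anything falls off the work surface, if the arm or the gripper's body presses on something with over 40 N, if the wrist force passes 120 N, or if a joint passes its speed limit or range.

## Working session

There is one attempt and no reset: what is moved stays moved. The work goes in short steps, Python scripts to look and compute and a shell command to move; the robot and the scene stay as the last step left them, time stands still between calls to the robot, and variables do not carry over. Pictures are saved under pics/ and viewed, at most 10 in all, crops included, and the job is handed in when it is done.

```bash
mkdir -p pics
cat > h.py <<'E'
import numpy as np, cv2
from cell import env
def ray(cam,uv):
    i=env.camera_info(cam);K=np.array(i["camera_matrix"]);D=np.array(i["D"])
    p=cv2.undistortPoints(np.array([[uv]],float),K,D)[0,0]
    R=np.array(i["orientation"]);d=R@np.array([p[0],-p[1],-1]);return np.array(i["origin"]),d/np.linalg.norm(d)
def atz(cam,uv,z):
    o,d=ray(cam,uv);return o+d*(z-o[2])/d[2]
def proj(cam,X):
    i=env.camera_info(cam);K=np.array(i["camera_matrix"]);D=np.array(i["D"])
    p=(np.atleast_2d(X)-np.array(i["origin"]))@np.array(i["orientation"]);p=p*[1,-1,-1]
    return cv2.projectPoints(p,np.zeros(3),np.zeros(3),K,D)[0][:,0]
E
python3 - <<'E'
from h import *
s=env.sense();print(s)
for c in("top","side"):
    im=env.capture(c);cv2.imwrite(f"pics/{c}0.png",im[:,:,::-1])
    i=env.camera_info(c);print(c,i["origin"],i["orientation"],i["camera_matrix"])
    for q in("sander","wheel_top","tape_measure","pencil","battery_a","mug","orange_mark"):
        for r in env.regions_of(c,q)[:2]:print(q,r["bbox"],round(r["conf"],2))
E
```

```text
{'clock': 0.0, 'joint_positions': array([1.02541273e+00, 2.59161911e-01, 2.07203954e-02, 1.33368791e+00,
       2.14495339e-06, 1.41820109e+00]), 'dq': array([-0.00178847,  0.00027736, -0.00036183, -0.00134542,  0.00075243,
       -0.00100912]), 'joint_torque': array([-9.68823383e-05, -5.55648637e+01,  3.44527423e+01,  1.37688030e-02,
       -1.39541703e-04, -1.20178521e-05]), 'tcp_pos': array([0.21036642, 0.50785706, 0.23066634]), 'eef_rot': array([[-9.23845293e-01,  3.82765455e-01, -6.93375460e-04],
       [ 3.82766028e-01,  9.23844614e-01, -1.13859444e-03],
       [ 2.04756567e-04, -1.31728568e-03, -9.99999111e-01]]), 'force': array([-0.21925842, -0.42896613,  0.86625599]), 'wrist_torque': array([ 0.02928287, -0.01435663,  0.0092451 ]), 'grasp_force': 0.0, 'finger_gap': 0.08529281322460006}
top [ 0.30966984 -0.01517521  1.2470081 ] [[ 0.02462256  0.98343934 -0.17955721]
 [-0.99950654  0.02071328 -0.0236145 ]
 [-0.01950421  0.18005005  0.98346406]] [[371.94937345   0.         255.32616167]
 [  0.         371.94937345 193.41658434]
 [  0.           0.           1.        ]]
sander [
[... 301 characters left out ...]
93.5, 152.7, 131.7, 179.0] 0.71
side [-0.38349973 -1.09197191  1.08788611] [[ 0.78062121  0.35584759 -0.51381224]
 [-0.62495172  0.45508566 -0.63429677]
 [ 0.00811561  0.81625336  0.57763708]] [[471.47067341   0.         260.23321498]
 [  0.         471.47067341 200.16294933]
 [  0.           0.           1.        ]]
sander [241.5, 167.0, 302.6, 237.5] 0.77
wheel_top [238.4, 166.2, 306.5, 239.7] 0.88
tape_measure [222.9, 192.3, 235.5, 212.2] 0.77
pencil [241.1, 214.2, 258.9, 240.4] 0.6
battery_a [277.3, 177.4, 300.9, 203.0] 0.9
battery_a [305.2, 290.3, 338.6, 333.4] 0.55
mug [199.8, 135.5, 219.3, 161.7] 0.94
mug [151.4, 164.6, 180.8, 184.6] 0.24
orange_mark [221.4, 193.7, 235.4, 214.4] 0.61
```

```bash
python3 -c "
import cv2,numpy as np
cv2.imwrite('pics/both.png',cv2.resize(np.vstack([cv2.imread('pics/top0.png'),cv2.imread('pics/side0.png')]),None,fx=.78,fy=.78))"
```

```text
(no output)
```

View pics/both.png

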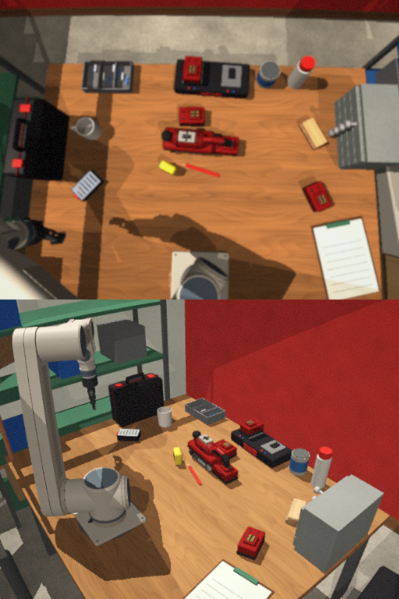

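The top view shows the sander at about px (257,180) and the wheel/bezel near (235,173). The tape and pencil lie on the near side. I'll zoom in for the orientation.

```bash
python3 -c "
import cv2,numpy as np
a=cv2.imread('pics/top0.png')[125:240,195:320];b=cv2.imread('pics/side0.png')[150:250,215:315]
a=cv2.resize(a,(500,460),interpolation=cv2.INTER_CUBIC)[:, :400+100];b=cv2.resize(b,(300,300),interpolation=cv2.INTER_CUBIC)
c=np.zeros((460,800,3),np.uint8);c[:,:500]=a;c[:300,500:]=b
cv2.imwrite('pics/z.png',c)"
```

```text
(no output)
```

View pics/z.png

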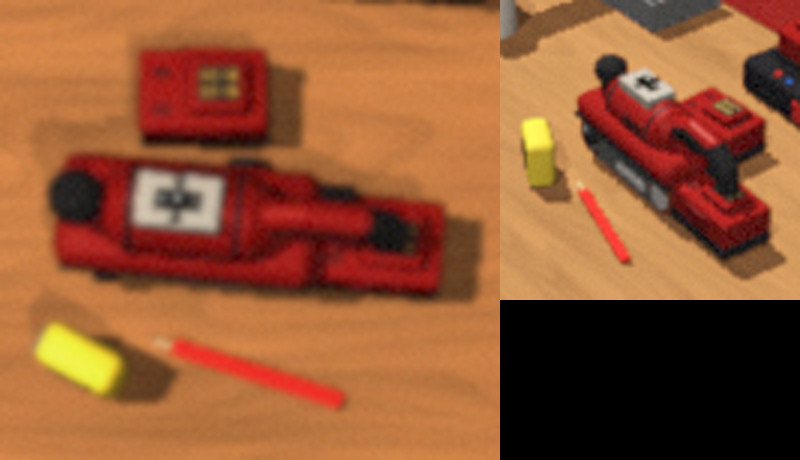

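```bash
cat > bez.py <<'E'
from h import *
def bez(c,im,roi):
    x0,y0,x1,y1=roi;h=cv2.cvtColor(im,cv2.COLOR_RGB2HSV)
    m=((h[...,1]<70)&(h[...,2]>95)).astype(np.uint8);k=np.zeros_like(m);k[y0:y1,x0:x1]=m[y0:y1,x0:x1]
    n,l,st,_=cv2.connectedComponentsWithStats(k);j=1+np.argmax(st[1:,4])
    pts=np.argwhere(l==j)[:,::-1].astype(np.float32)
    hull=cv2.convexHull(pts)[:,0]
    w=np.array([atz(c,p,.134)[:2] for p in hull],np.float32)*1000
    (cx,cy),(a,b),ang=cv2.minAreaRect(w)
    box=cv2.boxPoints(((cx,cy),(a,b),ang));e=[box[1]-box[0],box[2]-box[1]];L=max(e,key=np.linalg.norm)
    if L[1]<0:L=-L
    return len(pts),(cx,cy),(a,b),np.degrees(np.arctan2(L[1],L[0])),st[j]
if __name__=="__main__":
    for c,r in(("top",(222,160,258,190)),("side",(250,165,280,190))):
        im=cv2.imread(f"pics/{c}0.png")[:,:,::-1].copy();print(c,bez(c,im,r))
    print(atz("top",(239.5,175),.142),atz("side",(264.3,176.7),.142),atz("top",(213.75,174),.115))
    print("tape",atz("top",(215,215),.066),"bat",atz("top",(246,147),.064),"handle",atz("top",(195+390/4,125+230/4),.135))
E
python3 bez.py
```

```text
top (258, (569.4589233398438, 63.46666717529297), (66.87992858886719, 42.36894226074219), np.float32(86.21878), array([228, 168,  23,  15, 258], dtype=int32))
side (122, (561.205078125, 59.80242919921875), (79.48128509521484, 49.40324783325195), np.float32(84.8249), array([255, 173,  18,  13, 122], dtype=int32))
[0.56752029 0.06106097 0.142     ] [0.56473542 0.05585225 0.142     ] [0.5754487  0.14382855 0.115     ]
tape [0.45229122 0.14065325 0.066     ] bat [0.68135457 0.04799085 0.064     ] handle [ 0.54894726 -0.10109385  0.135     ]
```

Pose estimate: wheel top at about (0.568, 0.062, 0.142), with sander +x at a yaw of about 85.5° (nose towards +y). I'll set out with the fingers shut.

```bash
cat > go.py <<'E'
from h import *
import sys
from scipy.spatial.transform import Rotation as Ro
t=np.array([float(v) for v in sys.argv[1:4]]);yaw=np.radians(float(sys.argv[4]))
s=env.sense();R=s["eef_rot"]
x=np.array([np.cos(yaw),np.sin(yaw),0]);z=np.array([0,0,-1.]);T=np.column_stack([x,np.cross(z,x),z])
print("offset",np.round(R.T@(t-s["tcp_pos"]),4),"rot",np.round(Ro.from_matrix(R.T@T).as_rotvec(degrees=True)/45,3),s["tcp_pos"],s["force"],s["clock"])
E
python3 -m jog '[{"offset":[-0.5,-0.275,0.03],"rot":[0,0,1],"hand":0},{"offset":[-0.5,-0.275,0.03],"rot":[0,0,1],"hand":0},{"offset":[-0.5,-0.275,0.03],"rot":[0,0,1],"hand":0},{"offset":[-0.5,-0.275,0.03],"rot":[0,0,1],"hand":0},{"offset":[-0.5,-0.275,0.03],"rot":[0,0,1],"hand":0},{"offset":[-0.5,-0.275,0.03],"rot":[0,0,1],"hand":0},{"offset":[-0.5,-0.275,0.03],"rot":[0,0,1],"hand":0},{"offset":[-0.5,-0.275,0.03],"rot":[0,0,1],"hand":0},{"offset":[-0.5,-0.275,0.03],"rot":[0,0,1],"hand":0},{"offset":[-0.5,-0.275,0.03],"rot":[0,0,1],"hand":0}]'; python3 go.py 0.568 0.05 0.19 85.5
```

```text
clock: 1.8
tcp_pos: [0.5236, 0.1164, 0.2051]
eef_rot: [[-0.382, 0.924, 0.001], [0.924, 0.382, 0.0], [-0.0, 0.001, -1.0]]
force: [0.4, 1.4, 0.5]
finger_gap: 0.0001
grasp_force: 0.0
offset [-0.0783  0.0156  0.0152] rot [ 0.001 -0.     0.6  ] [0.52361936 0.11641319 0.20513367] [0.43047282 1.36286715 0.49608122] 1.8
```

```bash
python3 -m jog '[{"offset":[-0.078,0.016,0.03],"rot":[0,0,0.6],"hand":0},{"offset":[-0.078,0.016,0.03],"rot":[0,0,0.6],"hand":0},{"offset":[-0.078,0.016,0.03],"rot":[0,0,0.6],"hand":0},{"offset":[-0.078,0.016,0.03],"rot":[0,0,0.6],"hand":0},{"offset":[-0.078,0.016,0.03],"rot":[0,0,0.6],"hand":0},{"offset":[-0.078,0.016,0.03],"rot":[0,0,0.6],"hand":0},{"offset":[-0.078,0.016,0.03],"rot":[0,0,0.6],"hand":0}]'; python3 go.py 0.568 0.056 0.145 85.5
python3 - <<'E'
from h import *
c=[]
for n in("top","side"):
    im=env.capture(n)[:,:,::-1];cv2.imwrite(f"pics/{n}1.png",im)
    u=proj(n,[[.568,.062,.142]])[0];x,y=u.astype(int);print(u)
    c.append(cv2.resize(im[y-28:y+28,x-28:x+28],(400,400),interpolation=cv2.INTER_CUBIC))
cv2.imwrite("pics/c1.png",np.hstack(c))
E
```

```text
clock: 2.5
tcp_pos: [0.5671, 0.0531, 0.1756]
eef_rot: [[0.075, 0.997, 0.001], [0.997, -0.075, -0.0], [-0.0, 0.001, -1.0]]
force: [-0.7, 0.5, -0.4]
finger_gap: 0.0002
grasp_force: 0.0
offset [0.0029 0.0007 0.0306] rot [0.001 0.    0.004] [0.56707441 0.05311547 0.17557077] [-0.71829654  0.54257284 -0.43270179] 2.5
[239.19795642 174.84092158]
[263.94206279 175.71884628]
```

View pics/c1.png

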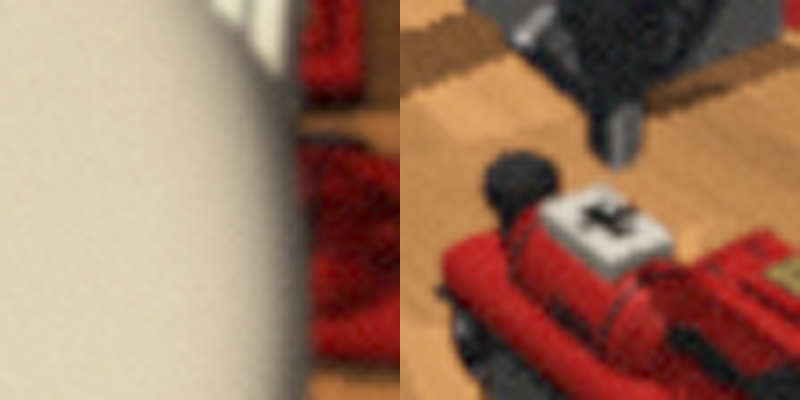

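The side view shows the shut tip above the wheel, with the wheel at crop (607,213), within about 2 px of the prediction. Descending now.

```bash
python3 -m jog '[{"offset":[0.001,0,0.031],"rot":[0,0,0],"hand":0},{"offset":[0.001,0,0.031],"rot":[0,0,0],"hand":0},{"offset":[0.001,0,0.031],"rot":[0,0,0],"hand":0}]'
python3 -m jog '[{"offset":[0,0,0.0015],"rot":[0,0,0],"hand":0},{"offset":[0,0,0.0015],"rot":[0,0,0],"hand":0}]'
python3 -m jog '[{"offset":[0,0,0.001],"rot":[0,0,0],"hand":0},{"offset":[0,0,0.001],"rot":[0,0,0],"hand":0}]'
```

```text
clock: 2.9
tcp_pos: [0.5669, 0.0537, 0.1441]
eef_rot: [[0.078, 0.997, -0.001], [0.997, -0.078, 0.0], [-0.0, -0.001, -1.0]]
force: [0.5, 0.1, -0.1]
finger_gap: -0.0001
grasp_force: 0.0
clock: 3.1
tcp_pos: [0.5672, 0.0535, 0.1428]
eef_rot: [[0.078, 0.997, -0.0], [0.997, -0.078, 0.0], [0.0, -0.0, -1.0]]
force: [0.6, 0.8, 0.3]
finger_gap: -0.0001
grasp_force: 0.0
clock: 3.3
tcp_pos: [0.5674, 0.0534, 0.1418]
eef_rot: [[0.078, 0.997, 0.0], [0.997, -0.078, 0.0], [0.0, 0.0, -1.0]]
force: [-0.2, 1.2, 2.5]
finger_gap: 0.0002
grasp_force: 0.9
```

```bash
python3 -m jog '[{"offset":[0,0,0.0006],"rot":[0,0,0],"hand":0},{"offset":[0,0,0.0006],"rot":[0,0,0],"hand":0}]'
python3 -m jog '[{"offset":[0.003,0,0],"rot":[0,0,0],"hand":0},{"offset":[0.006,0,0],"rot":[0,0,0],"hand":0},{"offset":[0.006,0,0],"rot":[0,0,0],"hand":0}]'
python3 -m jog '[{"offset":[0.003,0,0],"rot":[0,0,0],"hand":0},{"offset":[0.006,0,0],"rot":[0,0,0],"hand":0},{"offset":[0.006,0,0],"rot":[0,0,0],"hand":0}]'
python3 - <<'E'
from h import *
im=env.capture("side")[:,:,::-1];cv2.imwrite("pics/s2.png",im)
E
```

```text
clock: 3.5
tcp_pos: [0.5675, 0.0533, 0.1416]
eef_rot: [[0.079, 0.997, 0.001], [0.997, -0.079, -0.0], [-0.0, 0.001, -1.0]]
force: [-1.9, -1.2, 5.5]
finger_gap: -0.0002
grasp_force: 3.0
clock: 3.8
tcp_pos: [0.5679, 0.0596, 0.1419]
eef_rot: [[0.078, 0.997, 0.001], [0.997, -0.078, 0.0], [0.0, 0.001, -1.0]]
force: [-2.0, 0.5, 9.0]
finger_gap: -0.0001
grasp_force: 4.2
clock: 4.1
tcp_pos: [0.5684, 0.0655, 0.1419]
eef_rot: [[0.078, 0.997, 0.001], [0.997, -0.078, -0.0], [-0.0, 0.001, -1.0]]
force: [-2.8, -0.2, 8.5]
finger_gap: 0.0001
grasp_force: 4.2
```

```bash
python3 -m jog '[{"offset":[0,0,-0.025],"rot":[0,0,0],"hand":0},{"offset":[-0.012,0,-0.08],"rot":[0,0,0],"hand":0},{"offset":[-0.012,0,-0.08],"rot":[0,0,0],"hand":0}]'
python3 - <<'E'
from h import *
a=np.mean([env.capture("side")[:,:,::-1].astype(float) for _ in range(4)],0).astype(np.uint8)
b=cv2.imread("pics/side0.png")
f=lambda i:cv2.resize(i[164:194,246:284],(400,316),interpolation=cv2.INTER_CUBIC)
cv2.imwrite("pics/c3.png",np.hstack([f(b),f(a)]))
for r in env.regions_of("side","orange_mark")[:3]:print(r["bbox"],r["conf"])
E
```

```text
clock: 4.45
tcp_pos: [0.5689, 0.0527, 0.226]
eef_rot: [[0.079, 0.997, 0.007], [0.997, -0.079, -0.001], [-0.0, 0.007, -1.0]]
force: [0.9, -0.0, 0.2]
finger_gap: -0.0002
grasp_force: 0.0
[239.8, 166.6, 306.8, 238.5] 0.7
```

View pics/c3.png

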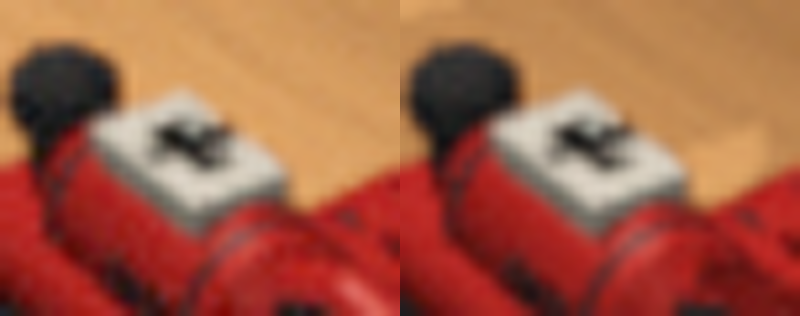

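No orange shows in the side view, and the sander is unmoved (left is before, right is after). Next stroke at the same depth, then a check for orange pixels.

```bash
cat > og.py <<'E'
from h import *
import sys
a=np.mean([env.capture("side").astype(float) for _ in range(4)],0).astype(np.uint8)
h=cv2.cvtColor(a,cv2.COLOR_RGB2HSV)[164:194,246:284].astype(int);c=a[164:194,246:284]
cv2.imwrite(f"pics/{sys.argv[1]}.png",cv2.resize(c[:,:,::-1],(608,480),interpolation=cv2.INTER_CUBIC))
# rim patch 259-270 x 172-182
for y in range(172,181):print(y,[tuple(a[y,x].tolist()) for x in range(259,270)])
E
python3 -m jog '[{"offset":[0,0,0.05],"rot":[0,0,0],"hand":0},{"offset":[0,0,0.076],"rot":[0,0,0],"hand":0},{"offset":[0,0,0.08],"rot":[0,0,0],"hand":0},{"offset":[0,0,0.08],"rot":[0,0,0],"hand":0}]'
python3 -m jog '[{"offset":[0.003,0,0],"rot":[0,0,0],"hand":0},{"offset":[0.006,0,0],"rot":[0,0,0],"hand":0}]'
python3 -m jog '[{"offset":[0.003,0,0],"rot":[0,0,0],"hand":0},{"offset":[0.006,0,0],"rot":[0,0,0],"hand":0},{"offset":[0.006,0,0],"rot":[0,0,0],"hand":0}]'
python3 -m jog '[{"offset":[0,0,-0.025],"rot":[0,0,0],"hand":0},{"offset":[-0.012,0,-0.08],"rot":[0,0,0],"hand":0},{"offset":[-0.012,0,-0.08],"rot":[0,0,0],"hand":0}]'
python3 og.py c4
```

```text
clock: 5.1
tcp_pos: [0.5657, 0.0529, 0.1406]
eef_rot: [[0.079, 0.997, -0.003], [0.997, -0.079, -0.001], [-0.002, -0.003, -1.0]]
force: [-8.0, -1.6, 13.5]
finger_gap: -0.0002
grasp_force: 17.5
clock: 5.3
tcp_pos: [0.5668, 0.0592, 0.1416]
eef_rot: [[0.079, 0.997, -0.001], [0.997, -0.079, -0.001], [-0.001, -0.001, -1.0]]
force: [-7.8, -1.1, 18.9]
finger_gap: 0.0001
grasp_force: 9.5
clock: 5.6
tcp_pos: [0.5673, 0.0658, 0.1416]
eef_rot: [[0.078, 0.997, -0.001], [0.997, -0.078, -0.0], [-0.0, -0.001, -1.0]]
force: [-7.1, -1.1, 19.5]
finger_gap: -0.0002
grasp_force: 9.4
clock: 5.9
tcp_pos: [0.5685, 0.053, 0.2248]
eef_rot: [[0.079, 0.997, 0.005], [0.997, -0.079, -0.0], [-0.0, 0.005, -1.0]]
force: [0.5, -0.4, -0.6]
finger_gap: 0.0
grasp_force: 0.0
172 [(198, 141, 87), (197, 144, 89), (199, 150, 100), (200, 160, 120), (200, 161, 123), (195, 147, 103), (197, 143, 90), (196, 140, 85), (195, 139, 84), (194, 139, 83), (195, 139, 84)]
173 [(196, 152, 111), (200, 161, 125), (206, 178, 151), (210, 190, 169), (209, 192, 173), (201, 176, 151), (200, 158, 121), (197, 143, 90), (196, 141, 85), (195, 140, 
[... 624 characters left out ...]
80, 72), (37, 33, 30), (76, 42, 34), (155, 78, 46), (199, 94, 23), (205, 105, 41), (205, 141, 104), (188, 173, 156), (202, 179, 155)]
178 [(184, 175, 161), (142, 135, 124), (120, 116, 106), (118, 113, 103), (117, 86, 73), (173, 81, 31), (217, 102, 16), (218, 110, 44), (208, 143, 115), (201, 191, 177), (211, 202, 187)]
179 [(179, 172, 158), (164, 155, 143), (170, 163, 149), (188, 180, 167), (168, 160, 148), (141, 116, 102), (145, 87, 63), (152, 109, 91), (154, 139, 127), (189, 183, 169), (213, 205, 190)]
180 [(146, 141, 128), (184, 176, 163), (206, 198, 183), (215, 206, 193), (210, 202, 189), (186, 179, 167), (166, 158, 146), (180, 174, 159), (196, 190, 176), (213, 205, 189), (214, 206, 191)]
```

View pics/c4.png

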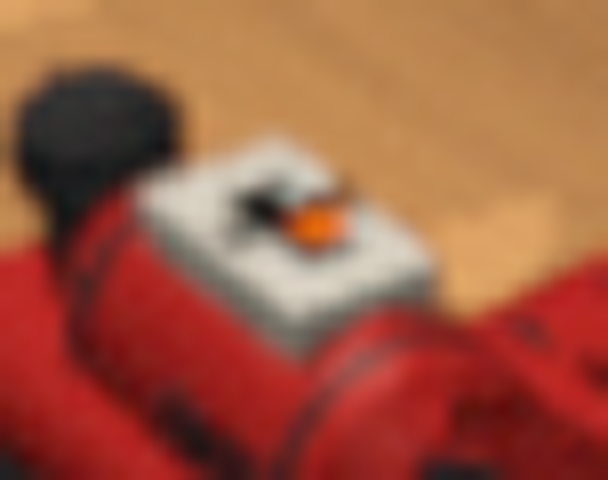

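Orange now shows on the rear side of the rim, at crop (315,225), which is image px (265.5,177.8). That fits stage 4, so one more click is needed, with gentler pressure.

```bash
python3 -c "
from h import *
for a in(0,.6,1.2):print(a,proj('side',[[.567-.02*np.sin(a)*.078,.060-.02*np.sin(a),.122+.02*np.cos(a)]]))"
python3 -m jog '[{"offset":[0,0,0.05],"rot":[0,0,0],"hand":0},{"offset":[0,0,0.076],"rot":[0,0,0],"hand":0},{"offset":[0,0,0.08],"rot":[0,0,0],"hand":0},{"offset":[0,0,0.08],"rot":[0,0,0],"hand":0}]'
```

```text
0 [[264.0711164  176.03189497]]
0.6 [[265.78187315 178.17772069]]
1.2 [[266.87074559 181.15491031]]
clock: 6.5
tcp_pos: [0.5655, 0.0528, 0.1405]
eef_rot: [[0.079, 0.997, -0.003], [0.997, -0.079, -0.002], [-0.002, -0.003, -1.0]]
force: [-8.2, -3.2, 17.8]
finger_gap: -0.0001
grasp_force: 18.1
```

```bash
python3 -m jog '[{"offset":[0,0,-0.0012],"rot":[0,0,0],"hand":0},{"offset":[0,0,-0.0012],"rot":[0,0,0],"hand":0}]'
python3 -m jog '[{"offset":[0.003,0,0],"rot":[0,0,0],"hand":0},{"offset":[0.006,0,0],"rot":[0,0,0],"hand":0}]'
python3 -m jog '[{"offset":[0.003,0,0],"rot":[0,0,0],"hand":0},{"offset":[0.006,0,0],"rot":[0,0,0],"hand":0},{"offset":[0.006,0,0],"rot":[0,0,0],"hand":0}]'
python3 -m jog '[{"offset":[0,0,-0.025],"rot":[0,0,0],"hand":0},{"offset":[-0.012,0,-0.08],"rot":[0,0,0],"hand":0},{"offset":[-0.012,0,-0.08],"rot":[0,0,0],"hand":0}]'
python3 og.py c5 | sed -n 3,7p
```

```text
clock: 6.7
tcp_pos: [0.5662, 0.0535, 0.1413]
eef_rot: [[0.078, 0.997, -0.002], [0.997, -0.078, -0.0], [-0.0, -0.002, -1.0]]
force: [-4.4, -1.9, 12.5]
finger_gap: -0.0
grasp_force: 6.0
clock: 6.9
tcp_pos: [0.5666, 0.0593, 0.1417]
eef_rot: [[0.079, 0.997, -0.002], [0.997, -0.079, -0.001], [-0.001, -0.002, -1.0]]
force: [-6.4, -1.4, 14.9]
finger_gap: -0.0003
grasp_force: 7.5
clock: 7.2
tcp_pos: [0.5671, 0.0658, 0.1417]
eef_rot: [[0.078, 0.997, -0.002], [0.997, -0.078, -0.0], [-0.0, -0.002, -1.0]]
force: [-5.6, -0.4, 15.3]
finger_gap: -0.0001
grasp_force: 7.5
clock: 7.5
tcp_pos: [0.5683, 0.0531, 0.2252]
eef_rot: [[0.078, 0.997, 0.004], [0.997, -0.078, -0.0], [-0.0, 0.004, -1.0]]
force: [0.6, 0.6, -0.3]
finger_gap: 0.0001
grasp_force: 0.0
174 [(206, 186, 163), (208, 193, 173), (210, 202, 188), (202, 195, 182), (203, 190, 176), (215, 188, 164), (218, 178, 143), (200, 159, 120), (190, 137, 86), (196, 141, 85), (197, 141, 88)]
175 [(211, 202, 187), (196, 188, 173), (183, 175, 161), (178, 149, 133), (206, 143, 103), (215, 146, 82), (220, 161, 106), (188, 160, 132), (163, 118, 80), (186, 133, 82), (197, 141, 86)]
176 [(204, 196, 180), (149, 142, 129), (94, 78, 68), (162, 86, 39), (219, 121, 32), (187, 100, 34), (152, 95, 57), (113, 93, 77), (123, 104, 92), (168, 133, 103), (197, 148, 104)]
177 [(198, 190, 174), (155, 147, 134), (84, 80, 74), (67, 39, 29), (101, 53, 33), (106, 86, 78), (126, 118, 110), (122, 116, 107), (162, 156, 143), (186, 173, 156), (204, 180, 155)]
178 [(185, 176, 163), (142, 135, 124), (120, 114, 105), (117, 111, 103), (93, 90, 83), (114, 110, 100), (151, 144, 133), (138, 132, 121), (173, 165, 152), (200, 192, 177), (213, 203, 187)]
```

View pics/c5.png

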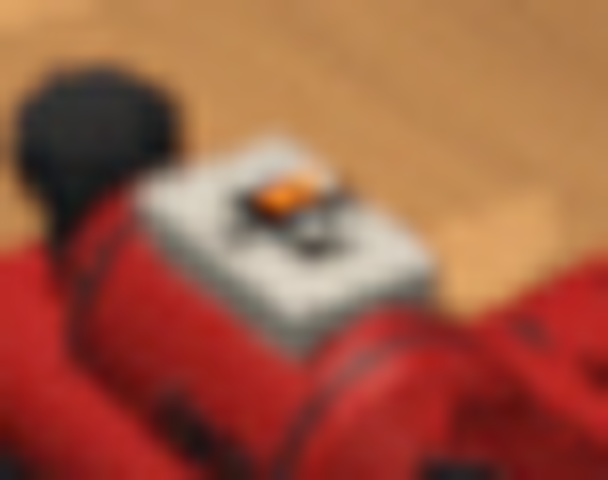

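The orange sits at px (263.6,175.8), matching the predicted top (264.1,176.0). I'll retreat and confirm from the top camera.

```bash
python3 -m jog '[{"offset":[0.3,-0.15,-0.03],"rot":[0,0,0],"hand":0},{"offset":[0.3,-0.15,-0.03],"rot":[0,0,0],"hand":0},{"offset":[0.3,-0.15,-0.03],"rot":[0,0,0],"hand":0},{"offset":[0.3,-0.15,-0.03],"rot":[0,0,0],"hand":0},{"offset":[0.3,-0.15,-0.03],"rot":[0,0,0],"hand":0},{"offset":[0.3,-0.15,-0.03],"rot":[0,0,0],"hand":0},{"offset":[0.3,-0.15,-0.03],"rot":[0,0,0],"hand":0},{"offset":[0.3,-0.15,-0.03],"rot":[0,0,0],"hand":0},{"offset":[0.3,-0.15,-0.03],"rot":[0,0,0],"hand":0},{"offset":[0.3,-0.15,-0.03],"rot":[0,0,0],"hand":0}]'
python3 - <<'E'
from h import *
a=np.mean([env.capture("top")[:,:,::-1].astype(float) for _ in range(4)],0).astype(np.uint8)
b=cv2.imread("pics/top0.png")
f=lambda i:cv2.resize(i[140:210,200:270],(400,400),interpolation=cv2.INTER_CUBIC)
cv2.imwrite("pics/c6.png",np.hstack([f(b),f(a)]))
E
```

```text
clock: 8.7
tcp_pos: [0.4413, 0.3635, 0.2508]
eef_rot: [[0.079, 0.997, -0.002], [0.997, -0.079, -0.001], [-0.002, -0.002, -1.0]]
force: [-0.5, -0.6, 0.1]
finger_gap: -0.0
grasp_force: 0.0
```

View pics/c6.png

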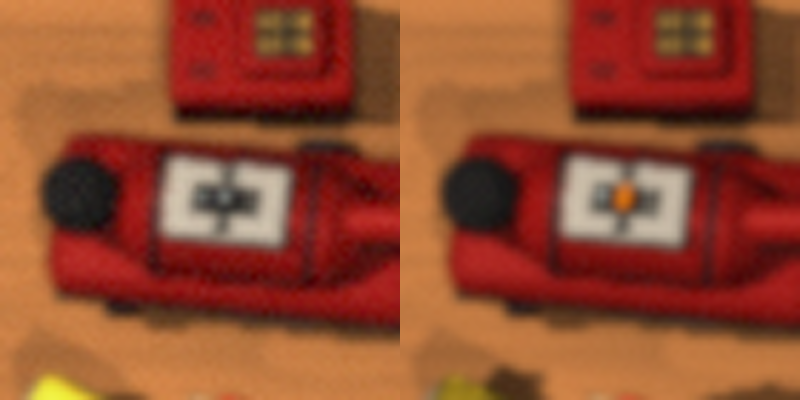

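The top view shows the orange mark in line with both arrows at crop (625,197). The sander and battery are unmoved, and the arm's shadow covers the tape measure.

```bash
python3 -c "
from cell import env
print(env.sign_off())"
```

```text
the job is handed in; nothing more can be done
None
```

The speed wheel rests at the orange stage, with the mark in line with both arrows in the top camera view; the sander did not visibly move, the arm is clear, and the job was handed in at about 9 s on the robot's clock.

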